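Seat the keyed shaft in the belt pulley and hold it home

TASK

Take the shaft with the brass key out of the wooden block, put its plain lower end into the bore of the belt pulley in the chuck, turn it until the key slips into the keyway, and keep pushing until its collar sits fully home, flat on the pulley's boss. Do not let go: finish with the shaft still gripped between the fingers and pressed firmly down, with about 15 N, so that the set screw can be tightened. Leave the plain shaft and the caliper, bolt and nut where they are.

Things in the scene. Friction and masses are not known exactly. Their poses are not given: they have to be found in the camera images.
- keyed_shaft: Free bright steel stub shaft with a brass key, 122 mm long, 0.3 to 0.5 kg, upright in the block. Origin: centre of its lower end; z up the shaft, +x to the key's side; the key starts roughly facing the robot (within 35 deg). From below: spigot 24 mm dia. to 44 mm (lowest 4 mm taper to 19 mm), collar 37 mm dia. from 44 to 52, journal 22 mm dia. from 52 to 122 mm, for gripping.
- shaft_key (a point): Middle of the key's outer face, on the keyed shaft's spigot. The key is 8 mm wide, stands out to 16 mm from the axis and runs from 16 to 42 mm above the lower end, so the lowest 16 mm are a plain round pilot. Yellow paint lines on the collar and on the upper end face point the same way as the key.
- shaft_shoulder (a point): Point on the keyed shaft's axis in the plane of the collar's underside, 44 mm above its lower end; axes as the shaft's.
- shaft_grip (a point): Point on the keyed shaft's axis, 90 mm above its lower end, in the upper part of the journal: the place to grip.
- pulley: Green belt pulley, bright rim, 100 mm dia., held immovably by its rim, bore upright, in a three-jaw chuck bolted to the table (flange 164 mm dia. and 14 mm high, body 140 mm dia., jaws up to 66 mm above the table). Origin: on the axis at its underside, 48 mm above the table; z up, +x to the keyway's side, which faces the robot within 50 deg. Rim top 22 mm, boss face (48 mm dia.) 40 mm up.
- pulley_bore (a point): Centre of the bore's mouth in the plane of the boss face, 88 mm above the table; axes as the pulley's. Through bore 25.6 mm dia., all 40 mm of the pulley's height; a fully seated shaft's lower end hangs free 4 mm below the pulley.
- pulley_keyway (a point): Middle of the keyway's mouth in the plane of the boss face, 14.5 mm from the bore's axis. Keyway 9.6 mm wide, its floor 17.2 mm from the axis, the full height of the bore; a yellow paint line on the boss face and down the boss's side marks it.
- shaft_block: Fixed hardwood block 66 x 168 x 30 mm (x, y, z), origin at the centre of its underside on the table. Two upright holes, 26.5 mm dia. and 14 mm deep, at y = -50 and +50 mm in its frame, a shaft standing in each, lower end 16 mm above the table.
- plain_shaft: Bystander: free plain steel idler shaft without key or paint, 98 mm long, same spigot and collar, standing in the block's other hole. Origin: centre of its lower end, z up.
- gauge_caliper: Bystander: steel caliper 54 x 190 x 10 mm lying flat on the table, origin at its underside.
- bolt_a: Bystander: hex bolt 59 mm tall standing on its head, origin at its underside.
- nut_a: Bystander: hex nut 19 x 21 x 10 mm lying flat, origin at its underside.
Not all that is in view belongs to the job. What is shaped like the keyed_shaft but pink is not meant.

How it is judged (in metres and radians):
On the way, in this order (a step that is already met when the one before it is completed fails the run):
1. the keyed shaft is lifted clear of the wooden block (height (world z) of keyed_shaft above 0.04 m and contact force between the fingers and keyed_shaft above 2 N), for 0.1 s.
2. its plain end stands in the pulley's bore (horizontal distance between keyed_shaft and pulley_bore below 0.003 m and z of shaft_shoulder in the frame of pulley_bore below 0.04 m), for 0.05 s.
3. the key is in its keyway and the collar down on the boss (z of shaft_shoulder in the frame of pulley_bore below 0.002 m and horizontal distance between shaft_shoulder and pulley_bore below 0.002 m), for 0.1 s.
At the end, for the whole second after the job is handed in: The keyed shaft is upright in the bore, collar within 2 mm of the boss face and axis within 2 mm of the bore's, at rest; it is still gripped by its upper journal and pressed on the pulley with more than 8 N (its own weight gives 3 to 5 N) (all of step 3 and angle between keyed_shaft's own z axis and vertical below 0.04 rad and contact force between keyed_shaft and pulley above 8 N and contact force between the fingers and keyed_shaft above 3 N and distance between the grasp point and shaft_grip below 0.035 m and linear speed of keyed_shaft below 0.01 m/s); the arm keeps its last pose, push and grip.
It fails at once if the plain shaft is knocked or pulled out of place (distance of plain_shaft from where it was at the start of the episode above 0.012 m or angle between plain_shaft's own z axis and vertical above 0.2 rad).
It fails at once if the caliper, bolt or nut is disturbed (distance of any of gauge_caliper, bolt_a, nut_a from where it was at the start of the episode above 0.02 m).
It also fails if it takes over 45 s, if anything falls off the work surface, if the arm or the gripper's body presses on something with over 40 N, if the wrist force passes 120 N, or if a joint passes its speed limit or range.

ROBOT

A 6-joint arm with a two-finger parallel gripper is mounted at the origin on a cart in front of the work surface, level with it; the furniture and walls round the work are solid. World frame = base frame: x ahead of the robot, y to its left, z up, the work surface at z = 0. Lengths are in mm, angles in rad, forces in N, time in s.
With the tool pointing down it reaches from about 325 to 750 mm from the base axis. Payload 7.6 kg.
Tool frame: the origin (TCP) lies midway between the tips of the shut fingers; the grasp point (between the pads) lies arm.grip_depth behind it (arm.grip_depth is the distance from the TCP to the grasp point, in mm); x points along the fingers, y is the direction in which the jaws open and shut, and the axes are right-handed (so a half turn about x gives the same grasp; the last joint's range is limited). The gripper opens to 85 mm and grips with 20 to 120 N. Pads are 22 mm wide; open, the fingers measure 114 mm over their backs; the gripper's body (76 mm by 85 mm) begins 54 mm behind the grasp point. The pads swing forward as they close: fully open they stand 13 mm farther back than shut.
Start: joints at [-1.232, 0.052, 1.401, -0, 1.689, -0.07], TCP at [208.718, -481.75, 231.323] pointing down, gripper open.
Joint ranges: [-2.9, 2.9], [-0.91, 2.17], [0.12, 2.37], [-1.06, 4.2], [0.26, 2.73], [-2.93, 2.93]. Speed limits (rad/s): [2.57, 2.57, 3.01, 3.14, 3.14, 3.14].

INTERFACE

Orientations are given as [roll, pitch, yaw] about the fixed x, y, z axes, in that order (R = Rz(yaw) Ry(pitch) Rx(roll)).
In Python, from bench import sensors, viewer, arm gives the robot as it stands. The module is installed in compiled form; this text tells all that it offers.
- The arm moves only by the tool send_rows, never from a script. Its argument "motion" is a list of rows, each a list of 7 numbers: the shift along the tool's x, y, z in cm, then the turn, a rotation vector about the tool's x, y, z in rad, then the opening, from 0 (shut) to 1 (fully open). A call has 1 to 10 rows; each row is the pose to reach, as a shift and turn from the pose commanded when the call began, along the tool's axes at that moment; what a row does not reach only later rows make up. A row lasts 1/12 s, in which the tool goes at most 41.7 mm and 7.16 degrees, less where a joint would pass 70% of its speed; a pose out of reach is approached as far as the arm can. A call with a gripper value outside its range is refused whole. The fingers move at their own pace and stop on an object; "squeeze" is the grip in N (left out, the last holds). Time passes only in rows, so rows that repeat a pose let the fingers close. It gives the time, the measured TCP pose, the force and the opening at its end, in the units of the state.
- sensors.read_state(): the state, without advancing time (a new reading comes with each control period).
- viewer.capture(name): name is "side" or "top"; returns a dict with "image" (384x512x3 uint8, blue, green, red), "range_z" (384x512 float32, mm along the optical axis (not along the pixel's ray), 0 where there is no reading), "fx", "fy", "cx", "cy" (pixels), "origin" and "rotation" of the camera in the world. Camera axes: x right, y up, looking along -z (the intrinsics and any distortion apply to the point x, -y, -z); pixel columns grow to the right and rows downward; lengths in mm; the calibration is good to about 2 mm. A picture is of the moment at which its call begins.
- arm.job_done(): hands the job in, once; it reports no verdict.
The state is a dict: "t": time; "q": joint angles; "dq": joint speeds; "tau": joint torques, N m; "ee_pos": TCP position; "eef_rot": TCP orientation; "force": force on the tool from outside, world axes, zero at the start; "torque": the same for the moment, N m; "width": finger opening in mm.
Only numpy, scipy, OpenCV 4.12 (cv2) and the standard library are available. Lean on these libraries where they do the work, as an engineer would, in place of code of your own. Each camera call takes 0.05 s, during which the arm holds its last target.

## Working session

There is one attempt and no reset: what is moved stays moved. The work goes in short steps, Python scripts to look and compute and a tool call to move; the robot and the scene stay as the last step left them, time stands still between calls to the robot, and variables do not carry over. Pictures are saved under pics/ and viewed, and the job is handed in when it is done.

Besides the shell and the picture viewer there is one more tool, called after ">>>" as name(argument=value, ...), one argument or row to a line, values as JSON. send_rows: Moves the arm, as the interface text tells. Its arguments: {"type":"object","properties":{"motion":{"type":"array","items":{"type":"array","items":{"type":"number"}}},"squeeze":{"type":"number"}},"required":["motion"]}

```bash
mkdir -p pics; cat > h.py <<'E'
import numpy as np, cv2
from bench import sensors, viewer, arm
E
python3 - <<'E'
from h import *
import pickle
s=sensors.read_state(); print(s); print(arm.grip_depth)
for n in("side","top"):
    c=viewer.capture(n); pickle.dump(c,open(n+'0.pkl','wb')); cv2.imwrite(f'pics/{n}0.png',c['image'])
    print(n,{k:(v if k not in('image','range_z') else v.shape) for k,v in c.items()})
E
```

```text
{'t': 0.0, 'q': array([-1.23228642e+00,  5.28138290e-02,  1.40171977e+00, -2.90445030e-07,
        1.68862017e+00, -7.03000912e-02]), 'dq': array([ 8.20314653e-05,  1.31243593e-04,  7.70340875e-04,  1.03526159e-04,
        6.25335057e-04, -1.35109171e-03]), 'tau': array([ 6.99577158e-04, -3.81662035e+01, -3.60191059e+01,  4.66085555e-05,
        6.13066062e-03,  3.41470425e-06]), 'ee_pos': array([ 208.61624606, -481.43982447,  230.48694344]), 'eef_rot': array([-1.64091162,  1.56923521,  1.909491  ]), 'force': array([ 0.19933427, -0.54352982, -0.99047869]), 'torque': array([ 0.00774632, -0.06688673,  0.0216678 ]), 'width': 85.32049897881156}
18.700000000000003
side {'image': (384, 512, 3), 'range_z': (384, 512), 'fx': 423.15244504606414, 'fy': 423.15244504606414, 'cx': 252.8350194901933, 'cy': 191.65700337501622, 'origin': array([ 66.84973716, 868.21075945, 464.08642546]), 'rotation': array([ 1.16564503, -0.01121192, -2.53722121])}
top {'image': (384, 512, 3), 'range_z': (384, 512), 'fx': 486.53578052749725, 'fy': 486.53578052749725, 'cx': 257.6668576500242, 'cy': 193.8979255795713, 'origin': array([ 417.80075232,  136.8386916 , 1363.93592781]), 'rotation': array([ 0.1306857 ,  0.00881778, -1.59068785])}
```

View pics/side0.png

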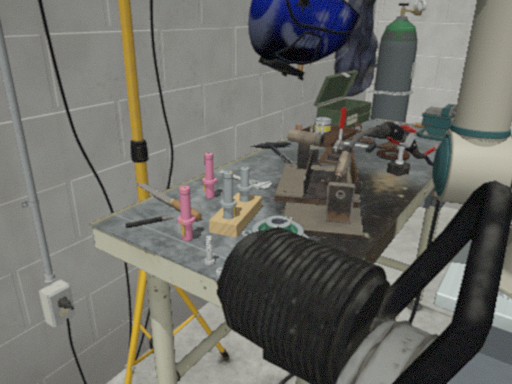

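View pics/top0.png

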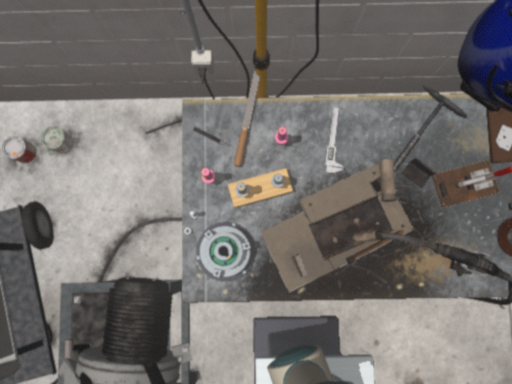

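```bash
python3 - <<'E'
import pickle,cv2
c=pickle.load(open('top0.pkl','rb'))['image']; cv2.imwrite('pics/top0z.png',cv2.resize(c[150:290,180:310],None,fx=4.2,fy=4.2,interpolation=cv2.INTER_CUBIC))
c=pickle.load(open('side0.pkl','rb'))['image']; cv2.imwrite('pics/side0z.png',cv2.resize(c[140:270,170:320],None,fx=4.5,fy=4.5,interpolation=cv2.INTER_CUBIC))
E
```

```text
(no output)
```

View pics/top0z.png

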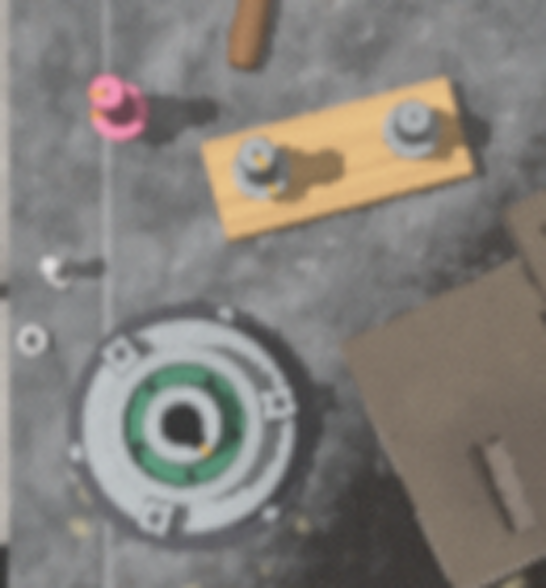

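View pics/side0z.png

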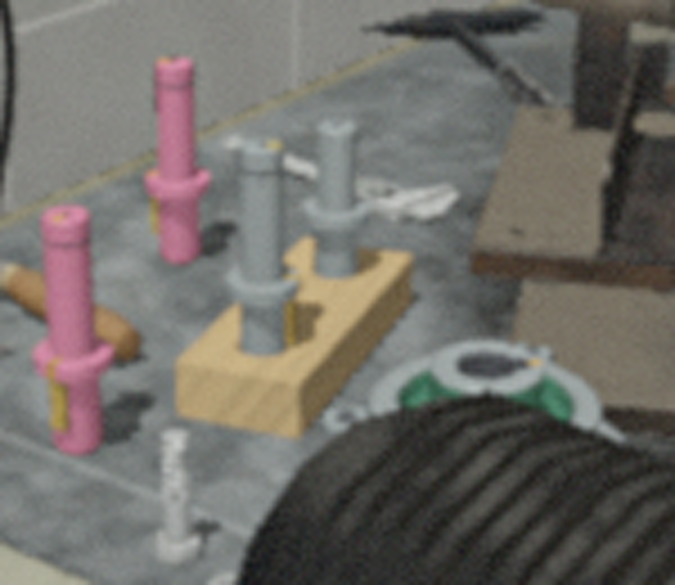

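```bash
cat > h.py <<'E'
import numpy as np, cv2, pickle
from scipy.spatial.transform import Rotation as R
try:
    from bench import sensors, viewer, arm
except Exception as e: print(e)
def cam(c): return R.from_euler('xyz',c['rotation']).as_matrix(), np.array(c['origin'])
def ray(c,u,v):
    M,o=cam(c); u=np.asarray(u,float);v=np.asarray(v,float)
    d=np.stack([(u-c['cx'])/c['fx'],-(v-c['cy'])/c['fy'],-np.ones_like(u)],-1)
    return o,d@M.T
def plane(c,u,v,z):
    o,d=ray(c,u,v); return o+d*((z-o[2])/d[...,2])[...,None]
def cloud(c):
    h,w=c['range_z'].shape; u,v=np.meshgrid(np.arange(w),np.arange(h))
    o,d=ray(c,u,v); return o+d*c['range_z'][...,None]
def proj(c,P):
    M,o=cam(c); q=(np.asarray(P,float)-o)@M; return np.stack([c['cx']+c['fx']*q[...,0]/-q[...,2], c['cy']-c['fy']*q[...,1]/-q[...,2]],-1)
def yellow(c):
    hsv=cv2.cvtColor(c['image'],cv2.COLOR_BGR2HSV); return hsv
E
python3 - <<'E'
from h import *
for n in('top','side'):
    c=pickle.load(open(n+'0.pkl','rb')); P=cloud(c)
    hsv=cv2.cvtColor(c['image'],cv2.COLOR_BGR2HSV)
    m=((hsv[...,0]>18)&(hsv[...,0]<32)&(hsv[...,1]>120)).astype(np.uint8)
    k,l,s,ce=cv2.connectedComponentsWithStats(m)
    for i in range(1,k):
        x,y,w,h,a=s[i]
        if 170<x<320 and 130<y<270 and a<100: 
            Q=P[l==i]; print(n,s[i],ce[i].round(2),np.median(Q,0).round(1))
    for nm,zr in (('top138',(130,146)),('collar68',(62,74)),('boss88',(82,94)),('rim',(66,74)),('blk',(26,34))):
        z=P[...,2]; m=((z>zr[0])&(z<zr[1])).astype(np.uint8); m[:130]=0;m[270:]=0;m[:,:170]=0;m[:,320:]=0
        k,l,s,ce=cv2.connectedComponentsWithStats(m)
        for i in range(1,k):
            if s[i][4]>8:
                Q=P[l==i]; print(n,nm,s[i],ce[i].round(1),Q.mean(0).round(1),(Q.max(0)-Q.min(0)).round(0))
E
```

```text
top top138 [237 182   8   9  61] [240.5 186.1] [600.  187.6 138.9] [22. 18. 13.]
top collar68 [208 174   4   6   9] [209.9 176.9] [637.3 272.9  68.5] [12.  9. 11.]
top collar68 [271 174  14  13  75] [276.9 181.5] [620.9  92.4  67.9] [33. 35. 12.]
top collar68 [235 184  14  13  72] [242.1 191.4] [595.7 186.6  69. ] [33. 35. 10.]
top collar68 [204 229  46  41 701] [223.5 248.9] [443.4 238.4  68.1] [106. 119.  12.]
top boss88 [214 241  19  19 193] [222.6 250. ] [440.2 239.1  88.7] [47. 47. 11.]
top rim [271 174  14  13  58] [276.8 181.2] [621.7  92.7  68.9] [33. 35.  8.]
top rim [235 184  14  13  65] [242.4 191.4] [595.9 185.9  69.5] [33. 35.  7.]
top rim [204 229  46  41 469] [223.2 248.9] [443.3 239.   69.9] [106. 119.   8.]
top blk [237 150   5  13  22] [239.2 155.6] [702.8 194.7  27.6] [34. 11.  5.]
top blk [228 168  65  39 947] [259.6 187.5] [611.  139.3  30.4] [104. 177.   8.]
side [234 208   2   8  16] [234.5 211.5] [587.2 179.4  45.2]
side [182 226   3   9  26] [182.96 230.15] [638.7 293.9  30.4]
side top138 [287 130  33  12 208] [303.3 135.7] [ 608.9 -174.3  138.5] [105.  22.  
[... 2170 characters left out ...]
  6  34] [245.3 232.5] [485.6 279.8  68.1] [16. 25.  3.]
side blk [171 130  28   9  56] [183.8 133.8] [1165.5 -271.4   30.3] [ 11. 142.   8.]
side blk [312 154   6   4  15] [314.7 155.4] [ 645.4 -333.8   30.1] [12. 21.  8.]
side blk [203 186  11   5  32] [207.8 188.3] [746.8  84.6  30.2] [26. 18.  7.]
side blk [209 193  52  35 677] [235.7 211.6] [601.5 154.2  31.8] [105. 178.   8.]
side blk [274 196  46   7 133] [296.2 199. ] [523.6   6.8  30.1] [105.  51.   8.]
side blk [191 208   7   4  12] [193.1 209.2] [696.7 197.9  27.1] [20. 10.  2.]
side blk [181 227  11   6  36] [186.  229.7] [636.4 287.   29.8] [13. 22.  8.]
side blk [206 249   6   5  21] [208.6 251.2] [539.7 327.   30.2] [9. 9. 7.]
```

```bash
python3 - <<'E'
from h import *
for n,c0 in (('top',None),('side',None)):
    c=pickle.load(open(n+'0.pkl','rb')); I=c['image'].astype(float)
    Y=np.minimum(I[...,1],I[...,2])-I[...,0]   # yellowness
    A=dict(top={'sh_top':(600,188,138),'sh_collar':(597,188,68),'boss':(439.5,239,88)},side={'sh_top':(597,190,138),'boss':(439.5,239,88)})[n]
    for nm,p in A.items():
        u,v=proj(c,p); print(n,nm,'centre px',u.round(1),v.round(1))
        u0,v0=int(round(u)),int(round(v))
        r=9
        sub=Y[v0-r:v0+r+1,u0-r:u0+r+1]; print(sub.astype(int))
E
```

```text
top sh_top centre px 240.4 186.1
[[ 1  0 -1 -1  0  0  2 -1 -1 -1  0  2 -2  1  1  2  5  6 11]
 [ 0 -1 -1 -1 -1 -2 -1 -1 -2  0  0  2  4  5  9 15 20 26 34]
 [ 0 -1  0 -1 -1  0  0  1  3  5  7 12 18 22 32 37 41 46 50]
 [-2 -1 -1 -1  1  4  6 10 17 22 28 33 38 42 48 52 52 55 57]
 [ 1  2  4  9 15 21 25 31 35 37 41 47 51 51 55 55 56 56 58]
 [12 18 23 30 37 40 42 38 34 28 27 32 39 50 55 56 57 57 58]
 [35 40 43 46 51 50 40 25 13  8  7  8 19 36 47 52 54 56 56]
 [50 52 53 54 54 48 27  9  2 -3 -3 -3  5 16 28 37 42 48 52]
 [54 56 56 55 53 42 15  1 -6 -4 -2 -3 -2  3  9 16 24 33 40]
 [56 57 56 56 50 28  8 -3 -4  6 14  9  0 -3  1  3 12 23 30]
 [57 57 57 56 42 17  2 -5  2 23 48 36 12  1  0  0  4 16 26]
 [57 56 54 50 31 10 -1 -4  0 20 52 61 28  8  2  0  2  9 24]
 [55 55 55 46 22  5 -3 -5 -3  8 27 49 31  9  1 -1  1  8 20]
 [54 56 54 47 24  6 -3 -4 -2 -1 10 24 15  4  2  0  1  6 22]
 [56 57 56 51 27  7 -2 -4 -2 -1  4  7  5  2  2 -1 -1  6 22]
 [55 57 57 52 30  9 -3 -5 -2 -1  1  1  2  6  2  0  0  6 23]
 [52 57 57 55 40 13  1 -4 -2 -1 -1  3 11 24 15  3  2 12 24]
 [49 57 58 58 50 25  7 -1 -5 -4 -2  2 20 50 41 
[... 4868 characters left out ...]
  -7  -3  -6  -3  -8  -9  -4  -5  -7  -7  -6
   -7]
 [ -8  -6  -6  -7  -7  -8  -6  -6  -8  -6  -6  -6  -5  -6  -7  -8  -4  -8
   -6]
 [-10 -10  -7  -7  -7  -9  -8  -6  -7  -8  -6  -6  -8  -6  -7  -6  -5  -7
   -7]
 [-24 -17 -14 -13  -8  -6  -7  -7  -5  -4  -4  -5  -6  -6  -7  -8  -7 -10
   -8]
 [-21 -24 -21 -19 -10  -5  -8  -4  -8  -1   0  -7  -5  -5  -7 -11 -14 -19
  -16]
 [ -3  -3 -10  -6  -3   1   2   2   1   1   3  -1   3  -2  -6 -10 -19 -21
  -22]
 [  3   3   5   0   4   4   1   0   4   6   3   2   4   4   3   4  -1  -3
   -9]
 [  3   2   0   0   5   4  -1   8   5   2   6   5   4   2  -2   3   1   6
    3]
 [  4   0   3   0   4   7   7   3   7   6   6   3   2  -1   5   4   2  -3
   -1]]
```

```bash
python3 - <<'E'
from h import *
def go(n,box,z,thr,ctr):
    c=pickle.load(open(n+'0.pkl','rb')); I=c['image'].astype(float)
    Y=np.minimum(I[...,1],I[...,2])-I[...,0]
    u0,u1,v0,v1=box; u,v=np.meshgrid(np.arange(u0,u1+1),np.arange(v0,v1+1)); w=np.clip(Y[v0:v1+1,u0:u1+1]-thr,0,None).ravel()
    P=plane(c,u.ravel(),v.ravel(),z)[:,:2]; m=(w[:,None]*P).sum(0)/w.sum()
    C=np.cov(P.T,aweights=w+1e-9); e,V=np.linalg.eigh(C); 
    d=m-ctr; print(n,z,m.round(1),'rel',d.round(1),'ang',np.degrees(np.arctan2(d[1],d[0])).round(1),'axis',np.degrees(np.arctan2(V[1,1],V[0,1])).round(1),np.sqrt(e).round(1))
go('top',(239,244,185,191),138,8,np.array([600,188.]))
go('top',(242,247,192,195),68,12,np.array([599,188.]))
go('side',(228,232,170,175),138,5,np.array([598,190.]))
go('top',(226,230,254,259),88,3,np.array([440.0,239.2]))
# fit edges: boss outer ellipse/ top face via range at 138
for n in('top','side'):
    c=pickle.load(open(n+'0.pkl','rb')); P=cloud(c)
    for nm,(cx,cy,z,r,tol) in dict(sh=(598,189,138,16,5),boss=(440,239,88,30,3),col=(598,189,68,24,4),plain=(621,93,114,16,4)).items():
        m=(abs(P[...,2]-z)<tol)&(np.hypot(P[...,0]-cx,P[...,1]-cy)<r)
        v,u=np.nonzero(m); Q=plane(c,u,v,z)[:,:2]
        (x,y),rr=cv2.minEnclosingCircle(Q.astype(np.float32)); print(n,nm,m.sum(),'mean',Q.mean(0).round(1),'circ',round(x,1),round(y,1),round(rr,1),'z',P[m][:,2].mean().round(1))
E
```

```text
top 138 [594.9 184.9] rel [-5.1 -3.1] ang -148.6 axis -143.9 [1.9 2.9]
top 68 [587.6 180.1] rel [-11.4  -7.9] ang -145.3 axis 64.2 [1.7 2.5]
side 138 [598.2 178.1] rel [  0.2 -11.9] ang -89.2 axis 133.5 [2.2 4.2]
top 88 [422.4 223.9] rel [-17.6 -15.3] ang -138.9 axis -137.6 [2.  2.7]
top sh 56 mean [600.5 187.9] circ 600.3 187.8 11.0 z 138.7
top boss 133 mean [439.8 239.5] circ 439.7 238.3 24.3 z 88.2
top col 62 mean [596.2 186.9] circ 600.2 188.0 18.4 z 68.6
top plain 53 mean [623.9  90.9] circ 624.9 90.9 11.2 z 114.2
side sh 55 mean [598.  189.5] circ 598.6 188.0 18.9 z 138.3
side boss 203 mean [440.3 236.4] circ 439.2 238.1 27.5 z 89.3
side col 88 mean [595.9 192.4] circ 598.3 189.6 23.6 z 68.8
side plain 40 mean [622.7  93.6] circ 622.9 93.2 15.7 z 114.4
```

```bash
python3 - <<'E'
from h import *
s=sensors.read_state(); M=R.from_euler('xyz',s['eef_rot']).as_matrix(); print(M.round(3))
c=pickle.load(open('top0.pkl','rb')); P=cloud(c).reshape(-1,3); P=P[P[:,2]<800]
a=np.array([208,-481.]);b=np.array([600,188.]);L=np.linalg.norm(b-a);d=(b-a)/L
t=(P[:,:2]-a)@d; n=abs((P[:,:2]-a)@np.array([-d[1],d[0]]))
for k in range(-100,800,50):
    m=(t>k)&(t<k+50)&(n<130)
    print(k,(a+k*d).round(0),P[m][:,2].max().round() if m.any() else None)
# generally heights on table grid
for x in range(0,800,80): print(x,[ (lambda q: int(q.max()) if len(q) else -1)(P[(P[:,0]>=x)&(P[:,0]<x+80)&(P[:,1]>=y)&(P[:,1]<y+80)][:,2]) for y in range(-560,400,80)])
E
```

```text
[[-0.     0.397 -0.918]
 [ 0.001 -0.918 -0.397]
 [-1.    -0.001 -0.   ]]
-100 [ 157. -567.] -799.0
-50 [ 183. -524.] 17.0
0 [ 208. -481.] 19.0
50 [ 233. -438.] 93.0
100 [ 259. -395.] 136.0
150 [ 284. -352.] 162.0
200 [ 309. -308.] 176.0
250 [ 334. -265.] 179.0
300 [ 360. -222.] 171.0
350 [ 385. -179.] 171.0
400 [ 410. -136.] 140.0
450 [435. -93.] 104.0
500 [461. -50.] 117.0
550 [486.  -6.] 119.0
600 [511.  37.] 45.0
650 [537.  80.] 117.0
700 [562. 123.] 119.0
750 [587. 166.] 145.0
0 [-802, -803, -803, -798, -709, 4, -1, -1, -451, -707, -800, -804]
80 [-799, -798, -800, -799, -706, 10, 246, 249, 312, 2, -798, 213]
160 [-802, -802, -795, -799, -708, -703, 561, 568, 392, -713, -801, 176]
240 [18, 8, 9, 8, 8, 6, 9, 9, 8, 9, 8, 178]
320 [75, 142, 161, 9, 9, 70, 43, 116, 27, 77, 75, 179]
400 [18, 145, 178, 176, 170, 137, 70, 118, 25, 95, 93, 8]
480 [19, 10, 19, 45, 148, 126, 104, 92, 25, 77, 74, 67]
560 [163, 131, 48, 12, 154, 106, 49, 71, 118, 144, 126, 8]
640 [31, 21, 501, 497, 150, 43, 17, 35, 71, 31, 127, 7]
720 [30, 287, 516, 550, 8, 11, 13, 126, 126, 28, 19, 17]
```

>>> send_rows(
  motion=[
    [-4, 0, 0, 0, 0, 0, 1],
    [-8, 0, 0, 0, 0, 0, 1],
    [-8, -2.4, -3.3, -0.07, 0, 0, 1],
    [-8, -4.8, -6.6, -0.15, 0, 0, 1],
    [-8, -7.2, -9.8, -0.22, 0, 0, 1],
    [-8, -9.6, -13.1, -0.29, 0, 0, 1],
    [-8, -12, -16.3, -0.37, 0, 0, 1],
    [-8, -14.4, -19.6, -0.44, 0, 0, 1],
    [-8, -16.8, -22.9, -0.52, 0, 0, 1],
    [-8, -19.2, -26.1, -0.59, 0, 0, 1],
  ],
  squeeze=100,
)

```text
t: 0.93
ee_pos: [372.3, -199.8, 311.1]
eef_rot: [-1.666, 1.571, 2.479]
force: [0.4, 0.1, 0.2]
width: 85.5
```

```bash
cat > st.py <<'E'
from h import *
import sys
def st():
    s=sensors.read_state(); M=R.from_euler('xyz',s['eef_rot']).as_matrix()
    print('t',round(s['t'],2),'pos',s['ee_pos'].round(1),'y',M[:,1].round(3),'z',M[:,2].round(3),'x',M[:,0].round(3),'yawY',np.degrees(np.arctan2(M[1,1],M[0,1])).round(1),'F',s['force'].round(1),'w',round(s['width'],1),'q',s['q'].round(2))
    return s,M
def delta(x,y,z,yaw):
    s,M=st(); d=M.T@(np.array([x,y,z])-s['ee_pos'])/10
    cur=np.arctan2(M[1,1],M[0,1]); t=np.radians(yaw)-cur; print('cm',d.round(2),'turn about tool x',-t.round(3))
if len(sys.argv)>4: delta(*map(float,sys.argv[1:5]))
else: st()
E
python3 st.py 599.5 188.3 300 14.2
```

```text
t 0.93 pos [ 372.3 -199.8  311.1] y [ 0.843 -0.538 -0.   ] z [-0.538 -0.843 -0.   ] x [-0.  0. -1.] yawY -32.6 F [0.4 0.1 0.2] w 85.5 q [-0.58 -0.24  1.52  0.    1.87 -0.01]
cm [  1.11  -1.74 -44.94] turn about tool x -0.816
```

>>> send_rows(
  motion=[
    [0, -0.2, -4.1, -0.08, 0, 0, 1],
    [0, -0.3, -8.2, -0.16, 0, 0, 1],
    [0, -0.5, -12.3, -0.24, 0, 0, 1],
    [0, -0.7, -16.4, -0.32, 0, 0, 1],
    [0, -0.8, -20.5, -0.4, 0, 0, 1],
    [0, -1, -24.6, -0.48, 0, 0, 1],
    [0, -1.2, -28.7, -0.56, 0, 0, 1],
    [0, -1.3, -32.8, -0.64, 0, 0, 1],
    [0, -1.5, -36.9, -0.72, 0, 0, 1],
    [0, -1.6, -40, -0.816, 0, 0, 1],
  ],
)

```text
t: 1.77
ee_pos: [575.6, 146.1, 310.2]
eef_rot: [-1.834, 1.569, 3.128]
force: [0.4, -0.1, 0.3]
width: 85.5
```

```bash
python3 st.py 599.5 188.3 200 14.2
```

```text
t 1.77 pos [575.6 146.1 310.2] y [ 0.969  0.247 -0.001] z [ 0.247 -0.969 -0.   ] x [-0.001  0.    -1.   ] yawY 14.3 F [ 0.4 -0.1  0.3] w 85.5 q [ 0.19  0.25  1.03  0.    1.87 -0.06]
cm [11.01  3.37 -3.49] turn about tool x 0.002
```

>>> send_rows(
  motion=[
    [3, 1.5, -1.8, 0, 0, 0, 1],
    [6, 3.3, -3.5, 0, 0, 0, 1],
    [9, 3.3, -3.5, 0, 0, 0, 1],
    [12, 3.3, -3.5, 0, 0, 0, 1],
    [12.5, 3.3, -3.5, 0, 0, 0, 1],
    [12.5, 3.3, -3.5, 0, 0, 0, 1],
    [12.5, 3.3, -3.5, 0, 0, 0, 1],
  ],
)

```text
t: 2.35
ee_pos: [599.0, 185.0, 188.0]
eef_rot: [1.507, 1.569, 0.18]
force: [-0.6, 0.2, 0.3]
width: 84.8
```

```bash
python3 st.py 599.5 188.3 87 14.2; python3 - <<'E'
from h import *
for n in('side','top'):
    c=viewer.capture(n); pickle.dump(c,open(n+'1.pkl','wb')); cv2.imwrite(f'pics/{n}1z.png',cv2.resize(c['image'][70:270,140:340],None,fx=3,fy=3,interpolation=cv2.INTER_CUBIC))
E
```

```text
t 2.35 pos [599. 185. 188.] y [0.97  0.241 0.002] z [ 0.241 -0.97   0.   ] x [ 0.002  0.    -1.   ] yawY 14.0 F [-0.6  0.2  0.3] w 84.8 q [ 0.24  0.35  1.14 -0.    1.64 -0.  ]
cm [10.1   0.12 -0.31] turn about tool x -0.004
```

View pics/side1z.png

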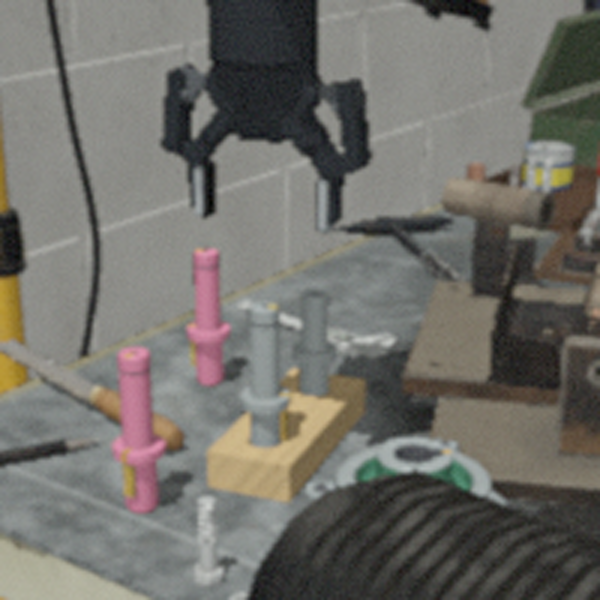

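View pics/top1z.png

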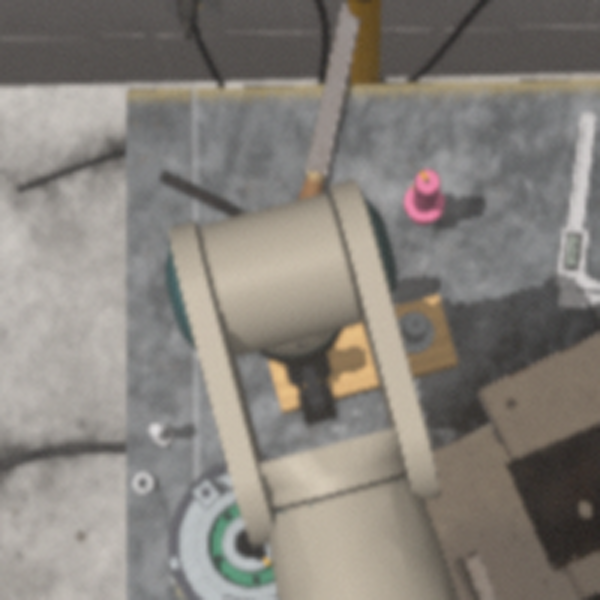

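>>> send_rows(
  motion=[
    [0, 0.1, -0.3, 0, 0, 0, 1],
    [3, 0.1, -0.3, 0, 0, 0, 1],
    [6, 0.1, -0.3, 0, 0, 0, 1],
    [8, 0.1, -0.3, 0, 0, 0, 1],
    [9.5, 0.1, -0.3, 0, 0, 0, 1],
    [10.1, 0.1, -0.3, 0, 0, 0, 1],
    [10.1, 0.1, -0.3, 0, 0, 0, 1],
  ],
)

```text
t: 3.03
ee_pos: [598.5, 188.2, 84.7]
eef_rot: [-1.537, 1.57, -2.864]
force: [-0.6, -0.5, -0.9]
width: 85.1
```

```bash
python3 st.py 599.5 188.3 87 14.2; python3 - <<'E'
from h import *
for n in('side',):
    c=viewer.capture(n); pickle.dump(c,open(n+'2.pkl','wb')); cv2.imwrite(f'pics/{n}2z.png',cv2.resize(c['image'][100:270,160:320],None,fx=3.5,fy=3.5,interpolation=cv2.INTER_CUBIC))
E
```

```text
t 3.03 pos [598.5 188.2  84.7] y [ 0.97   0.241 -0.001] z [ 0.241 -0.97   0.   ] x [-0.001 -0.    -1.   ] yawY 14.0 F [-0.6 -0.5 -0.9] w 85.1 q [ 0.25  0.43  1.26 -0.    1.46  0.  ]
cm [-0.23  0.1   0.02] turn about tool x -0.004
```

View pics/side2z.png

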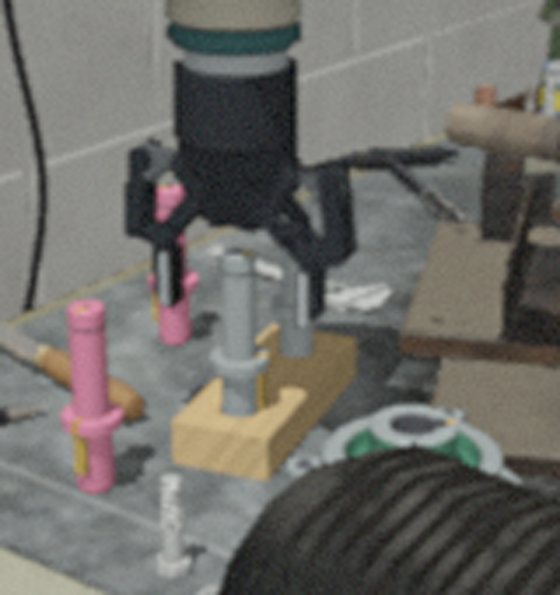

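>>> send_rows(
  motion=[
    [0, 0, 0, 0, 0, 0, 0.5],
    [0, 0, 0, 0, 0, 0, 0.2],
    [0, 0, 0, 0, 0, 0, 0.1],
    [0, 0, 0, 0, 0, 0, 0],
    [0, 0, 0, 0, 0, 0, 0],
    [0, 0, 0, 0, 0, 0, 0],
    [0, 0, 0, 0, 0, 0, 0],
    [0, 0, 0, 0, 0, 0, 0],
    [0, 0, 0, 0, 0, 0, 0],
  ],
  squeeze=100,
)

```text
t: 3.83
ee_pos: [599.2, 188.3, 86.0]
eef_rot: [1.501, 1.569, 0.175]
force: [0.3, -0.4, 4.2]
width: 19.3
```

```bash
python3 st.py
```

```text
t 3.83 pos [599.2 188.3  86. ] y [0.97  0.242 0.002] z [ 0.242 -0.97   0.   ] x [ 0.002  0.    -1.   ] yawY 14.0 F [ 0.3 -0.4  4.2] w 19.3 q [ 0.25  0.43  1.26 -0.    1.46  0.  ]
```

>>> send_rows(
  motion=[
    [-1, 0, 0, 0, 0, 0, 0],
    [-3, 0, 0, 0, 0, 0, 0],
    [-6, 0, 0, 0, 0, 0, 0],
    [-9, 0, 0, 0, 0, 0, 0],
    [-11, 0, 0, 0, 0, 0, 0],
    [-11, 0, 0, 0, 0, 0, 0],
    [-11, 0, 0, 0, 0, 0, 0],
  ],
)

```text
t: 4.42
ee_pos: [598.6, 188.2, 195.0]
eef_rot: [-0.854, 1.571, -2.181]
force: [0.8, 0.3, -5.1]
width: 19.1
```

```bash
python3 st.py 439.6 239.2 196 23; python3 - <<'E'
from h import *
for n in('side','top'):
    c=viewer.capture(n); pickle.dump(c,open(n+'3.pkl','wb')); cv2.imwrite(f'pics/{n}3z.png',cv2.resize(c['image'][100:270,160:320],None,fx=3.5,fy=3.5,interpolation=cv2.INTER_CUBIC))
E
```

```text
t 4.42 pos [598.6 188.2 195. ] y [ 0.97   0.242 -0.   ] z [ 0.242 -0.97   0.   ] x [-0. -0. -1.] yawY 14.0 F [ 0.8  0.3 -5.1] w 19.1 q [ 0.25  0.36  1.13 -0.    1.66  0.  ]
cm [ -0.1  -14.2   -8.79] turn about tool x -0.157
```

View pics/side3z.png

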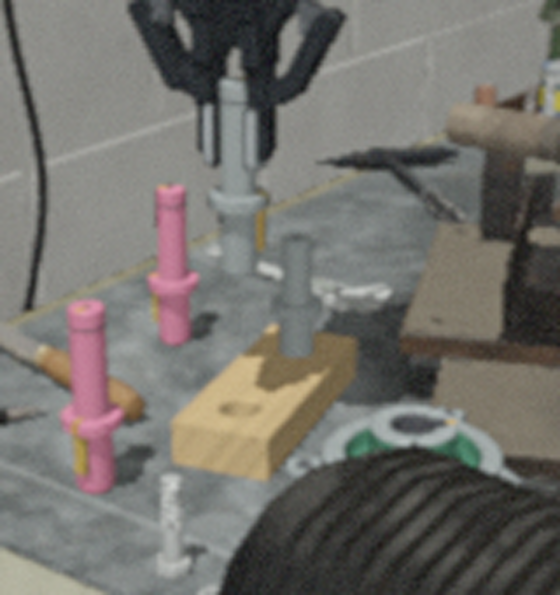

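View pics/top3z.png

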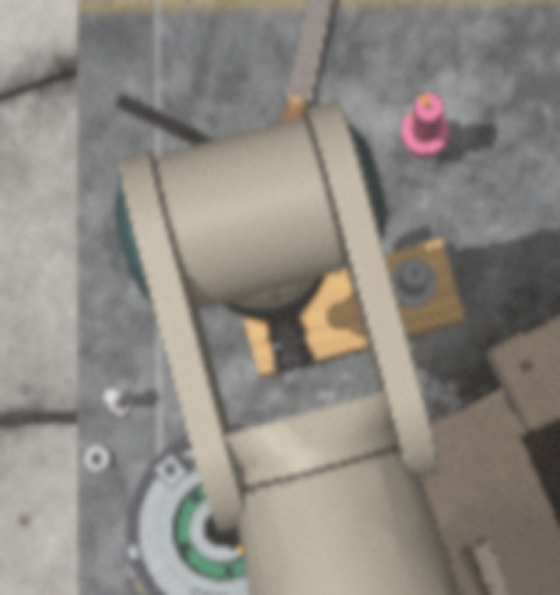

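>>> send_rows(
  motion=[
    [0, -2.8, -1.8, -0.04, 0, 0, 0],
    [0, -5.7, -3.5, -0.08, 0, 0, 0],
    [0, -8.5, -5.3, -0.12, 0, 0, 0],
    [0, -11.4, -7, -0.157, 0, 0, 0],
    [0, -14.2, -8.8, -0.157, 0, 0, 0],
    [0, -14.2, -8.8, -0.157, 0, 0, 0],
    [0, -14.2, -8.8, -0.157, 0, 0, 0],
    [0, -14.2, -8.8, -0.157, 0, 0, 0],
  ],
)

```text
t: 5.18
ee_pos: [439.5, 239.0, 193.8]
eef_rot: [-1.355, 1.568, -2.525]
force: [0.7, 0.5, -4.8]
width: 19.0
```

```bash
python3 st.py 439.6 239.2 196 23; python3 - <<'E'
from h import *
for n in('side','top'):
    c=viewer.capture(n); pickle.dump(c,open(n+'4.pkl','wb')); b=(130,260,210,340) if n=='side' else (170,290,160,290); cv2.imwrite(f'pics/{n}4z.png',cv2.resize(c['image'][b[0]:b[1],b[2]:b[3]],None,fx=4.5,fy=4.5,interpolation=cv2.INTER_CUBIC))
E
```

```text
t 5.18 pos [439.5 239.  193.8] y [ 0.921  0.39  -0.002] z [ 0.39  -0.921  0.   ] x [-0.002 -0.001 -1.   ] yawY 23.0 F [ 0.7  0.5 -4.8] w 19.0 q [ 0.42 -0.    1.53 -0.    1.62  0.02]
cm [-0.22  0.02 -0.01] turn about tool x -0.0
```

View pics/side4z.png

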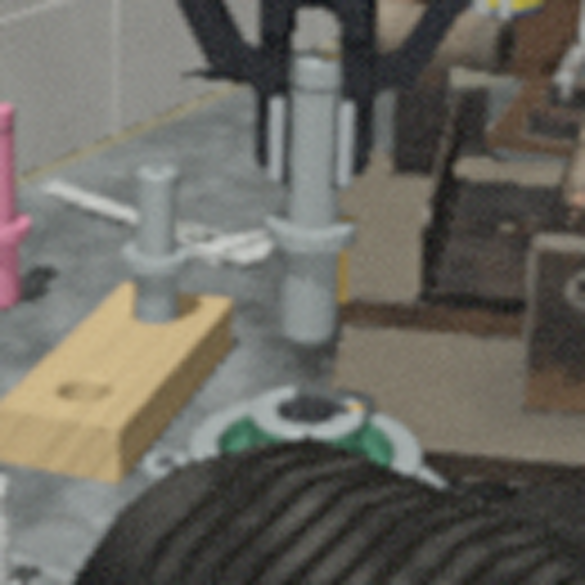

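View pics/top4z.png

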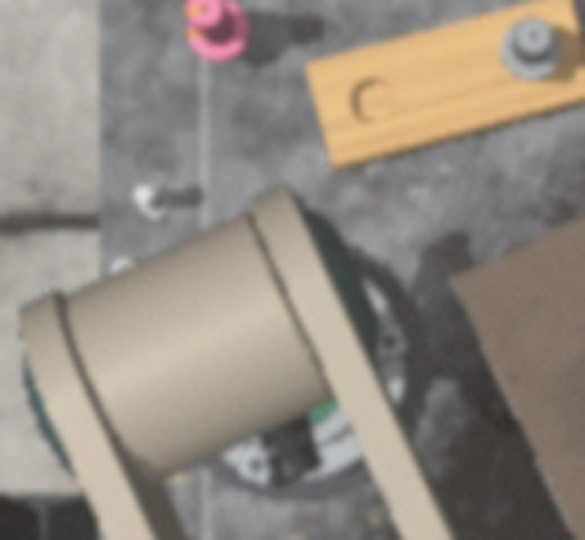

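```bash
cat > axis.py <<'E'
from h import *
import sys
from scipy.optimize import least_squares
def fit(c,xy,z0,z1,r,rad=22):
    P=cloud(c); m=(P[...,2]>z0)&(P[...,2]<z1)&(np.hypot(P[...,0]-xy[0],P[...,1]-xy[1])<rad)
    Q=P[m]; 
    f=least_squares(lambda p:np.hypot(Q[:,0]-p[0],Q[:,1]-p[1])-r,xy,loss='soft_l1',f_scale=1.5)
    return f.x.round(1),len(Q),np.abs(f.fun).mean().round(2)
if __name__=='__main__':
    k=sys.argv[1]; x,y,zb=map(float,sys.argv[2:5])
    c=pickle.load(open(f'side{k}.pkl','rb'))
    print('spigot',fit(c,(x,y),zb+5,zb+38,12)); print('journal',fit(c,(x,y),zb+55,zb+70,11))
    c0=pickle.load(open('side0.pkl','rb'))
    for cc in (c0,c):
        P=cloud(cc); m=(abs(P[...,2]-88)<5)&(np.hypot(P[...,0]-439,P[...,1]-239)<30)
        v,u=np.nonzero(m); V=cc['image'][v,u].mean(1)
        Q=plane(cc,u,v,88)[:,:2]; print('boss px',m.sum(),'mean',Q.mean(0).round(1),'range',Q.min(0).round(1),Q.max(0).round(1), 'z',P[m][:,2].mean().round(1))
        D=V<75; 
        gray=cv2.cvtColor(cc['image'],cv2.COLOR_BGR2GRAY); u0,v0=277,221; print(gray[v0-8:v0+8,u0-14:u0+15:1])
E
python3 axis.py 4 439.5 239 125
```

```text
spigot (array([440.6, 236.9]), 226, np.float64(0.85))
journal (array([441.2, 237. ]), 91, np.float64(0.75))
boss px 238 mean [439.6 237.3] range [411.1 211.2] [465.1 266.7] z 88.8
[[139 131 127 120 116 118 115 111 109 104 105  99 100  85  87  80  74  73
   83  82  89  99 114 114 115 115 116 112 116]
 [140 135 131 124 121 117 118 113 107 108 107 105 101  99  94  91  85  83
   90  95  95 106 112 117 112 115 117 117 116]
 [140 137 127 122 118 114 107 112 109 116 120 129 124 129 123 126 125 115
  115 110 106 109 119 120 117 114 116 112 112]
 [137 128 125 120 121 119 125 133 143 152 162 161 161 160 162 163 163 159
  158 148 132 131 140 136 122 111 118 123 122]
 [134 126 122 126 130 143 152 159 163 166 166 166 164 157 153 157 164 167
  168 165 161 164 164 148 126 115 127 149 147]
 [135 132 132 142 153 161 166 168 168 153 143 130 130 118 118 120 128 135
  138 148 160 168 168 163 148 132 139 157 157]
 [146 151 153 151 160 166 166 166 150 117  97  91  84  82  87  85  88  94
   92 107 126 136 135 147 154 160 159 159 149]
 [160 164 158 157 163 162 165 158 126  84  68  67  62  67  72  71  76  81
[... 2325 characters left out ...]
168 173 166 147 130 116  99  94  88  81  78  83
   90 105 128 156 166 174 176 175 166 129 103]
 [100  92  85 104 137 159 171 173 173 168 167 164 151 147 142 135 126 138
  154 164 164 170 174 176 173 161 143 104  90]
 [ 97  96  92  86 103 130 153 164 172 175 177 178 176 173 164 158 163 171
  173 175 176 176 173 170 155 129 101  84  88]
 [ 98 104  93  83  89  99 118 134 145 156 172 180 184 180 149 133 153 171
  171 175 172 165 152 135 112  92  76  85 100]
 [113 117  95  86  86  92  95  99 111 117 121 132 132 121  98  71  98 115
  124 133 133 130 116 103  88  82  72  91 106]
 [117 115  96  82  87  89  77  68  74  67  60  59  63  52  43  38  50  53
   58  74  79  93  85  88  85  80  84  93 114]]
```

```bash
python3 - <<'E'
from h import *
c=pickle.load(open('side0.pkl','rb'))
for z in (88,89): print(plane(c,np.array([277.8,277.5]),np.array([221.1,221.4]),z).round(1))
# subpixel ellipse of bore in both views (upsampled threshold)
for n,ctr,thr in(('side',(277.5,221.3),112),('top',(222.6,250.2),100)):
    c=pickle.load(open(n+'0.pkl','rb')); g=cv2.cvtColor(c['image'],cv2.COLOR_BGR2GRAY)
    S=8;u0,v0=int(ctr[0])-16,int(ctr[1])-16; sub=cv2.resize(g[v0:v0+33,u0:u0+33],None,fx=S,fy=S,interpolation=cv2.INTER_CUBIC)
    b=(sub<thr).astype(np.uint8); k,l,s,ce=cv2.connectedComponentsWithStats(b)
    i=l[int((ctr[1]-v0+.5)*S),int((ctr[0]-u0+.5)*S)]
    cs,_=cv2.findContours((l==i).astype(np.uint8),cv2.RETR_EXTERNAL,cv2.CHAIN_APPROX_NONE); q=max(cs,key=len)[:,0,:]
    u=(q[:,0]+.5)/S-.5+u0; v=(q[:,1]+.5)/S-.5+v0
    P=plane(c,u,v,88)[:,:2]
    from scipy.optimize import least_squares
    f=least_squares(lambda p:np.hypot(P[:,0]-p[0],P[:,1]-p[1])-12.8,P.mean(0),loss='soft_l1',f_scale=0.5); print(n,s[i],f.x.round(1),np.abs(f.fun).mean().round(2))
    d=P-f.x; r=np.hypot(*d.T); a=np.degrees(np.arctan2(d[:,1],d[:,0]))
    for A in range(-180,180,15):
        m=(a>=A)&(a<A+15); print(A, r[m].mean().round(1) if m.any() else None,end=' | ')
    print()
E
```

```text
[[440.  235.   88. ]
 [439.8 236.4  88. ]]
[[439.  236.7  89. ]
 [438.9 238.1  89. ]]
side [  85  109  124   44 3934] [440.5 233.7] 1.28
-180 12.1 | -165 13.9 | -150 16.7 | -135 15.2 | -120 12.2 | -105 11.6 | -90 10.9 | -75 10.7 | -60 11.2 | -45 11.5 | -30 11.8 | -15 12.6 | 0 13.0 | 15 13.1 | 30 13.1 | 45 13.4 | 60 13.3 | 75 12.5 | 90 11.6 | 105 11.2 | 120 11.5 | 135 11.3 | 150 11.3 | 165 12.0 | 
top [ 102   99   77   80 4630] [437.8 237.7] 1.02
-180 11.1 | -165 13.2 | -150 15.2 | -135 14.9 | -120 12.6 | -105 11.2 | -90 10.9 | -75 11.0 | -60 11.4 | -45 11.9 | -30 12.2 | -15 12.6 | 0 12.6 | 15 12.8 | 30 12.9 | 45 13.1 | 60 12.9 | 75 12.6 | 90 12.4 | 105 12.3 | 120 11.7 | 135 11.3 | 150 11.0 | 165 10.7 |
```

>>> send_rows(
  motion=[
    [2, 0, 0, 0, 0, 0, 0],
    [3, 0, 0, 0, 0, 0, 0],
    [3.5, 0, 0, 0, 0, 0, 0],
    [3.8, 0, 0, 0, 0, 0, 0],
    [4, 0, 0, 0, 0, 0, 0],
    [4.2, 0, 0, 0, 0, 0, 0],
    [4.2, 0, 0, 0, 0, 0, 0],
  ],
)

```text
t: 5.87
ee_pos: [439.9, 239.3, 154.4]
eef_rot: [1.285, 1.57, 0.115]
force: [-2.9, -1.5, 0.6]
width: 19.1
```

```bash
python3 st.py
```

```text
t 5.87 pos [439.9 239.3 154.4] y [0.921 0.39  0.001] z [ 0.39  -0.921  0.   ] x [ 0.001  0.    -1.   ] yawY 23.0 F [-2.9 -1.5  0.6] w 19.1 q [ 0.42  0.02  1.59 -0.    1.53  0.02]
```

>>> send_rows(
  motion=[
    [0, -0.08, 0, 0, 0, 0, 0],
    [0.2, -0.08, 0.0, 0, 0, 0, 0],
    [0.4, -0.08, 0.0, 0, 0, 0, 0],
    [0.4, -0.08, 0.0, 0, 0, 0, 0],
  ],
)

```text
t: 6.2
ee_pos: [438.8, 239.0, 148.3]
eef_rot: [-1.322, 1.57, -2.492]
force: [0.3, 0.6, -5.2]
width: 19.2
```

```bash
python3 st.py
```

```text
t 6.2 pos [438.8 239.  148.3] y [ 0.921  0.39  -0.001] z [ 0.39  -0.921  0.   ] x [-0.001 -0.    -1.   ] yawY 23.0 F [ 0.3  0.6 -5.2] w 19.2 q [ 0.42  0.02  1.6  -0.    1.52  0.02]
```

>>> send_rows(
  motion=[
    [0.2, 0, 0, 0, 0, 0, 0],
    [0.4, 0, 0, 0, 0, 0, 0],
    [0.6, 0, 0, 0, 0, 0, 0],
    [0.8, 0, 0, 0, 0, 0, 0],
    [0.8, 0, 0, 0, 0, 0, 0],
  ],
)

```text
t: 6.62
ee_pos: [438.9, 238.9, 140.6]
eef_rot: [-1.222, 1.57, -2.392]
force: [0.0, 0.1, -4.8]
width: 18.6
```

```bash
python3 st.py;python3 - <<'E'
from h import *
for n in('side',):
    c=viewer.capture(n); pickle.dump(c,open(n+'5.pkl','wb')); b=(130,260,210,340) if n=='side' else (170,290,160,290); cv2.imwrite(f'pics/{n}5z.png',cv2.resize(c['image'][b[0]:b[1],b[2]:b[3]],None,fx=4.5,fy=4.5,interpolation=cv2.INTER_CUBIC))
E
```

```text
t 6.62 pos [438.9 238.9 140.6] y [ 0.921  0.39  -0.001] z [ 0.39  -0.921  0.   ] x [-0.001 -0.    -1.   ] yawY 23.0 F [ 0.   0.1 -4.8] w 18.6 q [ 0.42  0.03  1.61 -0.    1.51  0.02]
```

View pics/side5z.png

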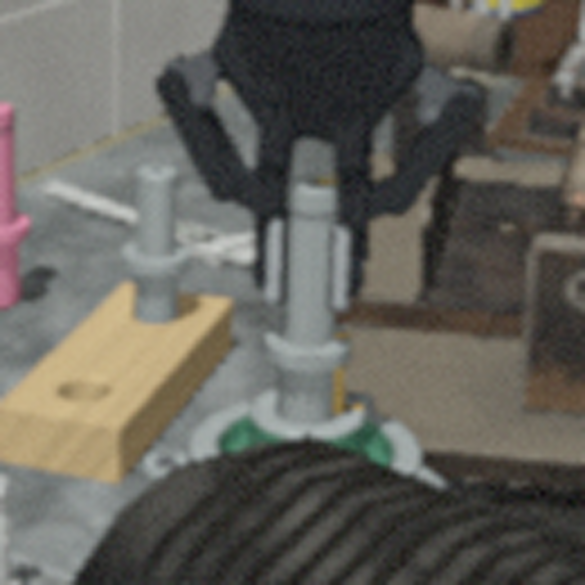

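>>> send_rows(
  motion=[
    [0.15, 0, 0, 0, 0, 0, 0],
    [0.3, 0, 0, 0, 0, 0, 0],
    [0.45, 0, 0, 0, 0, 0, 0],
    [0.45, 0, 0, 0, 0, 0, 0],
  ],
)

```text
t: 7.0
ee_pos: [438.9, 239.0, 136.4]
eef_rot: [-1.09, 1.571, -2.26]
force: [-0.8, -0.8, -4.4]
width: 19.2
```

```bash
python3 st.py
```

```text
t 7.0 pos [438.9 239.  136.4] y [ 0.921  0.39  -0.   ] z [ 0.39  -0.921  0.   ] x [-0. -0. -1.] yawY 23.0 F [-0.8 -0.8 -4.4] w 19.2 q [ 0.42  0.03  1.61 -0.    1.5   0.02]
```

>>> send_rows(
  motion=[
    [0.3, 0, 0, 0, 0, 0, 0],
    [0.6, 0, 0, 0, 0, 0, 0],
    [0.9, 0, 0, 0, 0, 0, 0],
    [1.2, 0, 0, 0, 0, 0, 0],
    [1.2, 0, 0, 0, 0, 0, 0],
  ],
)

```text
t: 7.42
ee_pos: [438.8, 238.9, 123.8]
eef_rot: [-1.189, 1.57, -2.358]
force: [0.1, -0.2, -4.4]
width: 18.9
```

```bash
python3 st.py
```

```text
t 7.42 pos [438.8 238.9 123.8] y [ 0.921  0.39  -0.001] z [ 0.39  -0.921  0.   ] x [-0.001 -0.001 -1.   ] yawY 23.0 F [ 0.1 -0.2 -4.4] w 18.9 q [ 0.42  0.04  1.63 -0.    1.47  0.02]
```

Key is in the keyway, running freely. Continue towards the seat (TCP about 114).

>>> send_rows(
  motion=[
    [0.2, 0, 0, 0, 0, 0, 0],
    [0.4, 0, 0, 0, 0, 0, 0],
    [0.6, 0, 0, 0, 0, 0, 0],
    [0.8, 0, 0, 0, 0, 0, 0],
    [0.8, 0, 0, 0, 0, 0, 0],
  ],
)

```text
t: 7.83
ee_pos: [438.9, 239.0, 116.2]
eef_rot: [-1.063, 1.57, -2.233]
force: [-0.5, -0.4, -6.6]
width: 19.1
```

```bash
python3 st.py
```

```text
t 7.83 pos [438.9 239.  116.2] y [ 0.921  0.39  -0.   ] z [ 0.39  -0.921  0.   ] x [-0. -0. -1.] yawY 23.0 F [-0.5 -0.4 -6.6] w 19.1 q [ 0.42  0.05  1.64 -0.    1.46  0.02]
```

>>> send_rows(
  motion=[
    [0.1, 0, 0, 0, 0, 0, 0],
    [0.2, 0, 0, 0, 0, 0, 0],
    [0.2, 0, 0, 0, 0, 0, 0],
    [0.2, 0, 0, 0, 0, 0, 0],
  ],
)

```text
t: 8.17
ee_pos: [438.9, 239.0, 114.6]
eef_rot: [-0.998, 1.571, -2.168]
force: [-1.1, -0.1, -4.5]
width: 18.7
```

```bash
python3 st.py
```

```text
t 8.17 pos [438.9 239.  114.6] y [ 0.921  0.39  -0.   ] z [ 0.39  -0.921  0.   ] x [-0. -0. -1.] yawY 23.0 F [-1.1 -0.1 -4.5] w 18.7 q [ 0.42  0.05  1.64 -0.    1.45  0.02]
```

>>> send_rows(
  motion=[
    [0.05, 0, 0, 0, 0, 0, 0],
    [0.1, 0, 0, 0, 0, 0, 0],
    [0.1, 0, 0, 0, 0, 0, 0],
    [0.1, 0, 0, 0, 0, 0, 0],
  ],
)

```text
t: 8.5
ee_pos: [439.0, 239.1, 114.0]
eef_rot: [1.388, 1.571, 0.218]
force: [-3.2, 1.3, -1.6]
width: 19.1
```

```bash
python3 st.py
```

```text
t 8.5 pos [439.  239.1 114. ] y [0.921 0.39  0.   ] z [ 0.39  -0.921  0.   ] x [ 0.  0. -1.] yawY 23.0 F [-3.2  1.3 -1.6] w 19.1 q [ 0.42  0.05  1.64 -0.    1.45  0.02]
```

>>> send_rows(
  motion=[
    [0.05, 0, 0, 0, 0, 0, 0],
    [0.1, 0, 0, 0, 0, 0, 0],
    [0.1, 0, 0, 0, 0, 0, 0],
    [0.1, 0, 0, 0, 0, 0, 0],
  ],
)

```text
t: 8.83
ee_pos: [439.0, 239.1, 114.0]
eef_rot: [1.408, 1.57, 0.239]
force: [-6.9, -1.6, 5.2]
width: 19.0
```

```bash
python3 st.py;python3 - <<'E'
from h import *
for n in('side',):
    c=viewer.capture(n); pickle.dump(c,open(n+'6.pkl','wb')); b=(130,260,210,340) if n=='side' else (170,290,160,290); cv2.imwrite(f'pics/{n}6z.png',cv2.resize(c['image'][b[0]:b[1],b[2]:b[3]],None,fx=4.5,fy=4.5,interpolation=cv2.INTER_CUBIC))
    P=cloud(c); m=(np.hypot(P[...,0]-439,P[...,1]-238)<17)&(abs(P[...,2]-96)<6);print(m.sum(),np.percentile(P[m][:,2],[10,50,90]))
E
```

```text
t 8.83 pos [439.  239.1 114. ] y [0.921 0.39  0.   ] z [ 0.39  -0.921  0.   ] x [ 0.  0. -1.] yawY 23.0 F [-6.9 -1.6  5.2] w 19.0 q [ 0.42  0.05  1.64 -0.    1.45  0.02]
97 [ 93.71851019  98.09794008 100.0186044 ]
```

View pics/side6z.png

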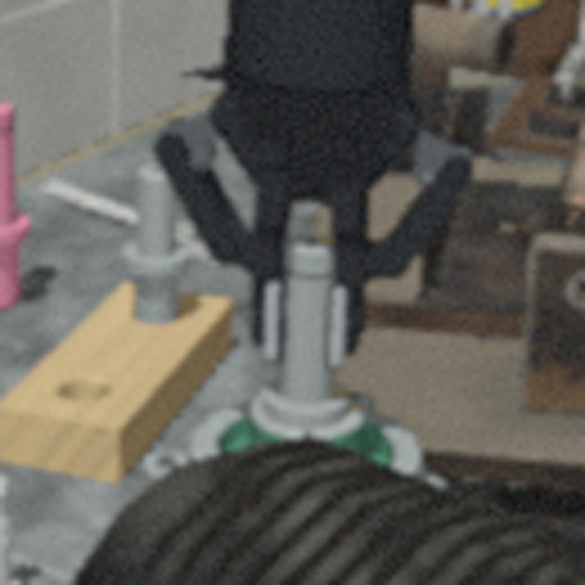

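>>> send_rows(
  motion=[
    [0.05, -0.03, 0, 0, 0, 0, 0],
    [0.09, -0.03, 0, 0, 0, 0, 0],
    [0.09, -0.03, 0, 0, 0, 0, 0],
    [0.09, -0.03, 0, 0, 0, 0, 0],
    [0.09, -0.03, 0, 0, 0, 0, 0],
    [0.09, -0.03, 0, 0, 0, 0, 0],
  ],
)

```text
t: 9.38
ee_pos: [439.0, 239.1, 114.0]
eef_rot: [1.515, 1.569, 0.345]
force: [-7.6, -1.3, 11.1]
width: 19.0
```

```bash
python3 st.py
```

```text
t 9.38 pos [439.  239.1 114. ] y [0.921 0.39  0.002] z [ 0.39  -0.921  0.   ] x [ 0.002  0.001 -1.   ] yawY 23.0 F [-7.6 -1.3 11.1] w 19.0 q [ 0.42  0.05  1.64 -0.    1.45  0.02]
```

>>> send_rows(
  motion=[
    [0, 0, 0, 0, 0, 0, 0],
    [0, 0, 0, 0, 0, 0, 0],
    [0, 0, 0, 0, 0, 0, 0],
    [0, 0, 0, 0, 0, 0, 0],
    [0, 0, 0, 0, 0, 0, 0],
    [0, 0, 0, 0, 0, 0, 0],
    [0, 0, 0, 0, 0, 0, 0],
    [0, 0, 0, 0, 0, 0, 0],
    [0, 0, 0, 0, 0, 0, 0],
    [0, 0, 0, 0, 0, 0, 0],
  ],
)

```text
t: 10.22
ee_pos: [439.0, 239.1, 114.0]
eef_rot: [1.554, 1.569, 0.384]
force: [-7.9, -2.0, 10.1]
width: 19.1
```

```bash
python3 st.py; python3 - <<'E'
from h import *
c=viewer.capture('side'); pickle.dump(c,open('side7.pkl','wb'))
E
python3 - <<'E'
from axis import *
c=pickle.load(open('side7.pkl','rb')); print(fit(c,(439,238),99,112,11))
P=cloud(c); m=(np.hypot(P[...,0]-439,P[...,1]-238)<14)&(P[...,2]>150);Q=P[m]; print(np.percentile(Q[:,2],[50,90]) if len(Q) else 0)
E
```

```text
t 10.22 pos [439.  239.1 114. ] y [0.921 0.39  0.002] z [ 0.39  -0.921  0.   ] x [ 0.002  0.001 -1.   ] yawY 23.0 F [-7.9 -2.  10.1] w 19.1 q [ 0.42  0.05  1.64 -0.    1.45  0.02]
(array([440.5, 237. ]), 77, np.float64(1.33))
[185.18283877 226.59491033]
```

```bash
python3 - <<'E'
from h import *
arm.job_done(); s=sensors.read_state(); print(s['t'],s['ee_pos'],s['force'],s['width'])
E
```

```text
the job is handed in; nothing more can be done
the job is handed in; nothing more can be done
```

The keyed shaft is seated in the pulley, still gripped and pressed down, and I have handed the job in. That took about 10 s of the 45 s, and no verdict was reported.

I gripped the shaft by its journal at 100 N and lifted it clear of the block. I then turned it about 9° so the key lined up with the keyway and lowered it into the bore. One 0.8 mm sideways correction was needed when the tip touched the bore's edge; after that the key slid in without any searching.

**Last checks before handing in:**
- **Seating:** the tool stopped at 114.0 mm, which matches the height expected with the collar flat on the boss. It did not sink further while I held the push for about 0.8 s.
- **Push:** the vertical force reading was 10–11 N, against about -4.6 N with the shaft hanging free. That puts the force on the pulley at about 15 N.
- **Grip:** the finger opening was steady at 19 mm. The shaft is 22 mm in diameter, so the reading runs low.
- **Side load:** about 8 N remained and I did not remove it; a 0.3 mm shift made no difference.
- **Axis position:** the side camera puts the shaft axis about 2.5 mm from the tool axis, and the same camera read the bore about 2 mm off the top camera's value. I put this down to the camera's 2 mm calibration.
- **Bystanders:** I did not measure the plain shaft, caliper, bolt or nut again at the end. The last side view showed the plain shaft standing in its hole, and the arm stayed clear of the others.

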